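# Code the sample tester to the receiver and load its tray

### The arm

A 6-joint arm with a two-finger parallel gripper is mounted at the origin on a cart in front of the work surface, level with it; the furniture and walls round the work are solid. World frame = base frame: x ahead of the robot, y to its left, z up, the work surface at z = 0. Lengths are in m, angles in rad, forces in N, time in s.
With the tool pointing down it reaches from about 0.35 to 0.975 m from the base axis. Payload 4.9 kg.
Tool frame: the origin (TCP) lies on the mounting face of the last link; the fingertips stand 173 mm ahead of it and the grasp point (between the pads) lies 155 mm ahead of it; z points along the fingers, y is the line along which they close (so a half turn about z gives the same grasp; the last joint's range is limited). The gripper opens to 85 mm and grips with 20 to 120 N. Pads are 22 mm wide; open, the fingers measure 114 mm over their backs; the gripper's body (76 mm by 85 mm) begins 54 mm behind the grasp point. The pads swing forward as they close: fully open they stand 13 mm farther back than shut.
Start: joints at [1.021, 0.053, 1.613, -0, 1.476, -0.119], TCP at [0.261, 0.568, 0.405] pointing down, gripper open.
Joint ranges: [-3.01, 3.01], [-1.01, 2.22], [0.06, 2.58], [-1.02, 4.17], [0.09, 2.62], [-3.14, 3.14]. Speed limits (rad/s): [2.57, 2.57, 3.14, 3.14, 3.14, 3.14].

### API

Orientations are given as a rotation vector (axis times angle).
In Python, from station import monitor, eyes, finish_job gives the robot as it stands. The module is installed in compiled form; this text tells all that it offers.
- The arm moves only by the tool step_arm, never from a script. Its argument "commands" is a list of rows, each a list of 3 entries, a list of its own where there are three numbers: the opening in per cent of the stroke, from 0 (shut) to 100 (fully open), then the shift along the tool's x, y, z in mm, then the turn about the tool's z in degrees. In form: [[hand, [x, y, z], yaw], ...]. A call has 1 to 12 rows; each row is the pose to reach, as a shift and turn from the pose commanded when the call began, along the tool's axes at that moment; what a row does not reach only later rows make up. A row lasts 1/8 s, in which the tool goes at most 62.5 mm and 10.7 degrees, less where a joint would pass 70% of its speed; a pose out of reach is approached as far as the arm can. A call with a gripper value outside its range is refused whole. The fingers move at their own pace and stop on an object; "squeeze" is the grip in N (left out, the last holds). Time passes only in rows, so rows that repeat a pose let the fingers close. It gives the time, the measured TCP pose, the force, the opening and the grip force at its end, in the units of the state.
- monitor.get_obs(): the state, without advancing time (a new reading comes with each control period).
- eyes.get_image(name): name is "scene" or "top" or "wrist"; returns the picture (400x640x3 uint8, red, green, blue); there is no depth.
- eyes.camera_info(name): a dict with "camera_matrix" (3x3 intrinsics, pixels), "k1" (the pictures are not rectified: a ray, as slopes to the right and down, at radius r is drawn at 1 + k1 r^2 times it, then the intrinsics apply), "extrinsics" (4x4, takes a point from camera to world coordinates). Camera axes: x right, y down, z forward; pixel columns grow to the right and rows downward; lengths in m; the calibration is good to about 2 mm. A picture is of the moment at which its call begins: read the wrist's pose just before it. camera_info takes no time and is no camera call; for the wrist camera it gives the pose at the moment of the call.
- finish_job(): hands the job in; it is judged then, once.
The state is a dict: "t": time; "q": joint angles; "dq": joint speeds; "effort": joint torques, N m; "tool_pos": TCP position; "tool_rot": TCP orientation; "contact_force": force on the tool from outside, world axes, zero at the start; "wrist_torque": the same for the moment, N m; "opening": finger opening in m; "grip_force": force on a finger pad.
Only numpy, scipy, OpenCV 4.12 (cv2) and the standard library are available. Lean on these libraries where they do the work, as an engineer would, in place of code of your own. Each camera call takes 0.05 s, during which the arm holds its last target. There are 200 camera calls.

### The job

Set up the sample tester: turn the rotary isolator off, set the tester's four code levers to the same on-off pattern as the radio receiver's (lever by lever, left to right), press the release so that the sample tray pops out, lay all the test blocks on the table in the tray, none on top of another, and push the tray home until it latches. Only when that is all done turn the isolator back on, and let go of everything. Do not touch the receiver and do not shift the oil bottle, the tape measure or the push stick.

Things in the scene. Friction and masses are not known exactly. Their poses are not given: they have to be found in the camera images.
- tester: Sample tester, a fixed grey box 130 deep (x) x 228 wide (y) x 58 mm high. Origin under its centre on the table, +x to its rear, -x is its front (towards the robot), +y to the left seen from the front. On its flat roof, at z = 58: four code levers in a row along y at x = -10 mm (y = 98, 70, 42, 14 mm) and the release plunger (x = -40, y = -50 mm). The tray comes out of the front.
- code1 (a joint): Code lever 1 of the sample tester (1 is the leftmost seen from the front): white upright paddle 12 mm wide, 10 mm thick at the head, 29 mm high, levers 28 mm apart. +0.42 = ON, leaning to the rear, to the side of the white line on the switch frame; -0.42 = OFF, leaning to the front. It pivots about its foot, at the top face of the box and snaps over past upright; less than 1 N moves it.
- code2 (a joint): Code lever 2 of the sample tester (1 is the leftmost seen from the front): white upright paddle 12 mm wide, 10 mm thick at the head, 29 mm high, levers 28 mm apart. +0.42 = ON, leaning to the rear, to the side of the white line on the switch frame; -0.42 = OFF, leaning to the front. It pivots about its foot, at the top face of the box and snaps over past upright; less than 1 N moves it.
- code3 (a joint): Code lever 3 of the sample tester (1 is the leftmost seen from the front): white upright paddle 12 mm wide, 10 mm thick at the head, 29 mm high, levers 28 mm apart. +0.42 = ON, leaning to the rear, to the side of the white line on the switch frame; -0.42 = OFF, leaning to the front. It pivots about its foot, at the top face of the box and snaps over past upright; less than 1 N moves it.
- code4 (a joint): Code lever 4 of the sample tester (1 is the leftmost seen from the front): white upright paddle 12 mm wide, 10 mm thick at the head, 29 mm high, levers 28 mm apart. +0.42 = ON, leaning to the rear, to the side of the white line on the switch frame; -0.42 = OFF, leaning to the front. It pivots about its foot, at the top face of the box and snaps over past upright; less than 1 N moves it.
- master1 (a joint): Code lever 1 of the receiver (1 is the leftmost seen from the front): white upright paddle 12 mm wide, 10 mm thick at the head, 29 mm high, levers 28 mm apart. +0.42 = ON, leaning to the rear, to the side of the white line on the switch frame; -0.42 = OFF, leaning to the front. It pivots about its foot, at the top face of the box and snaps over past upright; less than 1 N moves it. The pattern to copy; not to be touched.
- master2 (a joint): Code lever 2 of the receiver (1 is the leftmost seen from the front): white upright paddle 12 mm wide, 10 mm thick at the head, 29 mm high, levers 28 mm apart. +0.42 = ON, leaning to the rear, to the side of the white line on the switch frame; -0.42 = OFF, leaning to the front. It pivots about its foot, at the top face of the box and snaps over past upright; less than 1 N moves it. The pattern to copy; not to be touched.
- master3 (a joint): Code lever 3 of the receiver (1 is the leftmost seen from the front): white upright paddle 12 mm wide, 10 mm thick at the head, 29 mm high, levers 28 mm apart. +0.42 = ON, leaning to the rear, to the side of the white line on the switch frame; -0.42 = OFF, leaning to the front. It pivots about its foot, at the top face of the box and snaps over past upright; less than 1 N moves it. The pattern to copy; not to be touched.
- master4 (a joint): Code lever 4 of the receiver (1 is the leftmost seen from the front): white upright paddle 12 mm wide, 10 mm thick at the head, 29 mm high, levers 28 mm apart. +0.42 = ON, leaning to the rear, to the side of the white line on the switch frame; -0.42 = OFF, leaning to the front. It pivots about its foot, at the top face of the box and snaps over past upright; less than 1 N moves it. The pattern to copy; not to be touched.
- release_top (a point): Centre of the top of the release plunger, a round steel push button of 28 mm diameter standing 11 mm proud of the tester's roof. Pressed straight down (travel 9 mm, about 3 N to start and 5.5 N at the bottom) it frees the tray after about 4 mm; springs back.
- tray (a joint): Sample tray, slides out of the tester's front (-x of the tester). 0 = home and latched, 0.11 = fully out, where its spring (3 N at home) drives it when released and holds it. Pushed home (about 7 N at the end, to the stop at -0.003) it snaps behind the latch; short of that it springs out again.
- tray_floor (a point): Centre of the tray's upper floor face, 8 mm above the table; moves with the tray; axes as the tester's. The usable floor is 112 mm (x) x 210 mm (y), with rims 14 mm high at the sides and rear and the front panel (8 mm thick, top 42 mm above the table) at -x. With the tray fully out the whole floor lies in front of the tester's roof.
- tray_front (a point): Middle of the outer face of the tray's front panel (224 mm wide, 3 to 42 mm above the table); to push the tray home, push here towards +x of the tester.
- receiver: Radio receiver, a fixed grey plastic box 74 deep x 134 wide (158 over its side lugs) x 36 mm high with a short black aerial (105 mm high) at its rear left corner and four code levers on top (x = -4, y = 42, 14, -14, -42 mm); origin under its centre, +x to its rear, -x is its front, +y to the left seen from the front. Not to be touched.
- isolator: Rotary isolator, a fixed grey box 96 x 96 x 44 mm with a round black plate and a black bar handle on top; origin under its centre. (Between it and the tester a toggle clamp is fixed to the table at about x = 0.51, y = -0.12 m, its red grip reaching 140 mm high: carry things over it.)
- isolator_handle (a joint): Isolator handle. 0 = ON (bar in line with the box's x axis, its white stripe at the white mark on the plate), 1.4 = OFF (turned 80 degrees clockwise seen from above, against the stop). It snaps over past the middle into either end; about 0.06 N m turns it.
- handle_grip (a point): On the handle's axis, 74 mm above the table, to grip: the bar is 78 mm long, 16 mm thick and stands from z = 60 to 86 mm. The frame turns with it: x along the bar, z up.
- test_block_0_c (a point): Centre of a test block (wooden test block, 30 x 70 x 22 mm along its x, y, z), loose on the table, half its height above its underside. May be absent from a start.
- test_block_1_c (a point): Centre of a test block (wooden test block, 28 x 50 x 28 mm along its x, y, z), loose on the table, half its height above its underside. May be absent from a start.
- test_block_2_c (a point): Centre of a test block (brown test block, 38 x 45 x 19 mm along its x, y, z), loose on the table, half its height above its underside. May be absent from a start.
- offcut_e_c (a point): Centre of a test block (chipboard block with a pale top, 45 x 62 x 18 mm along its x, y, z), loose on the table, half its height above its underside. May be absent from a start.
- fluid_bottle: Small square oil bottle, 43 x 57 x 104 mm, origin under its centre. Bystander.
- tape_measure: Tape measure standing on the table, 36 x 75 x 60 mm, origin under its centre. Bystander.
- push_stick: Plywood push stick lying flat, 232 x 42 x 12 mm, origin under its centre. Bystander.
There are look-alikes about, which are no part of the job. What is shaped like the part that bears test_block_2_c but pink or yellow is not meant.

How it is judged:
On the way, in this order (a step that is already met when the one before it is completed fails the run):
1. the isolator is off (value of joint isolator_handle above 1.2 rad), for 0.2 s.
2. the tray has popped out, isolator off (value of joint isolator_handle above 1.2 rad and value of joint tray above 0.09 m), for 0.2 s.
3. with the isolator off, the code matches the receiver's, all blocks are in the tray and the tray is home (value of joint isolator_handle above 1.2 rad and (value of joint each of code1, master1 above 0.25 rad or value of joint each of code1, master1 below -0.25 rad) and (value of joint each of code2, master2 above 0.25 rad or value of joint each of code2, master2 below -0.25 rad) and (value of joint each of code3, master3 above 0.25 rad or value of joint each of code3, master3 below -0.25 rad) and (value of joint each of code4, master4 above 0.25 rad or value of joint each of code4, master4 below -0.25 rad) and x of test_block_0_c in the frame of tray_floor between -0.06 and 0.06 m and y of test_block_0_c in the frame of tray_floor between -0.11 and 0.11 m and z of test_block_0_c in the frame of tray_floor between 0 and 0.026 m and x of test_block_1_c in the frame of tray_floor between -0.06 and 0.06 m and y of test_block_1_c in the frame of tray_floor between -0.11 and 0.11 m and z of test_block_1_c in the frame of tray_floor between 0 and 0.026 m and x of test_block_2_c in the frame of tray_floor between -0.06 and 0.06 m and y of test_block_2_c in the frame of tray_floor between -0.11 and 0.11 m and z of test_block_2_c in the frame of tray_floor between 0 and 0.026 m and x of offcut_e_c in the frame of tray_floor between -0.06 and 0.06 m and y of offcut_e_c in the frame of tray_floor between -0.11 and 0.11 m and z of offcut_e_c in the frame of tray_floor between 0 and 0.026 m and value of joint tray below 0.005 m), for 0.2 s.
4. the isolator is on again (value of joint isolator_handle below 0.2 rad), for 0.2 s.
At the end, for the whole second after the job is handed in: Each tester lever stands on the side of the receiver's (beyond 0.25 rad), every test block present is in the tray, its centre under 26 mm above the floor, the tray is home (below 5 mm) and the handle is within 0.2 rad of ON ((value of joint each of code1, master1 above 0.25 rad or value of joint each of code1, master1 below -0.25 rad) and (value of joint each of code2, master2 above 0.25 rad or value of joint each of code2, master2 below -0.25 rad) and (value of joint each of code3, master3 above 0.25 rad or value of joint each of code3, master3 below -0.25 rad) and (value of joint each of code4, master4 above 0.25 rad or value of joint each of code4, master4 below -0.25 rad) and x of test_block_0_c in the frame of tray_floor between -0.06 and 0.06 m and y of test_block_0_c in the frame of tray_floor between -0.11 and 0.11 m and z of test_block_0_c in the frame of tray_floor between 0 and 0.026 m and x of test_block_1_c in the frame of tray_floor between -0.06 and 0.06 m and y of test_block_1_c in the frame of tray_floor between -0.11 and 0.11 m and z of test_block_1_c in the frame of tray_floor between 0 and 0.026 m and x of test_block_2_c in the frame of tray_floor between -0.06 and 0.06 m and y of test_block_2_c in the frame of tray_floor between -0.11 and 0.11 m and z of test_block_2_c in the frame of tray_floor between 0 and 0.026 m and x of offcut_e_c in the frame of tray_floor between -0.06 and 0.06 m and y of offcut_e_c in the frame of tray_floor between -0.11 and 0.11 m and z of offcut_e_c in the frame of tray_floor between 0 and 0.026 m and value of joint tray below 0.005 m and value of joint isolator_handle below 0.2 rad); the robot touches nothing.
It fails at once if the receiver is touched (contact force between any of the arm, the fingers and receiver above 1 N).
It fails at once if the isolator is on while the tray is out (value of joint isolator_handle below 0.2 rad and value of joint tray above 0.03 m).
It fails at once if the fluid bottle is shifted (distance of fluid_bottle from where it was at the start of the episode above 0.04 m).
It fails at once if the tape measure is shifted (distance of tape_measure from where it was at the start of the episode above 0.04 m).
It fails at once if the push stick is shifted (distance of push_stick from where it was at the start of the episode above 0.04 m).
Of test_block_0, test_block_1, test_block_2, offcut_e only 2 to 3 are there at a start; the rules pass over those that are not, and their reading is None.
At some moment in a run one of test_block_0, test_block_1, test_block_2, offcut_e may be knocked a few centimetres aside while the robot is not near it.
Once in a run the grip may slacken for a moment while it holds something.
It also fails if it takes over 210 s, if anything falls off the work surface, if the arm or the gripper's body presses on something with over 40 N, if the wrist force passes 120 N, or if a joint passes its speed limit or range.

## Working session

There is one attempt and no reset: what is moved stays moved. The work goes in short steps, Python scripts to look and compute and a tool call to move; the robot and the scene stay as the last step left them, time stands still between calls to the robot, and variables do not carry over. Pictures are saved under pics/ and viewed, at most 14 in all, crops included, and the job is handed in when it is done.

Besides the shell and the picture viewer there is one more tool, called as a command line: name --argument value ..., lists and objects as JSON in quotes. step_arm: Moves the arm, as the interface text tells. Its arguments: {"type":"object","properties":{"commands":{"type":"array"},"squeeze":{"type":"number"}},"required":["commands"]}

```bash
mkdir -p pics
cat > h.py <<'E'
import numpy as np, cv2
from scipy.spatial.transform import Rotation as R
from station import monitor, eyes, finish_job
def snap(cam, fn, crop=None, scale=1):
    ci=eyes.camera_info(cam); im=eyes.get_image(cam)
    np.savez('last_'+cam+'.npz',K=ci['camera_matrix'],k1=ci['k1'],E=ci['extrinsics'],im=im)
    o=im[:,:,::-1]
    if crop: o=o[crop[1]:crop[3],crop[0]:crop[2]]
    if scale!=1: o=cv2.resize(o,None,fx=scale,fy=scale,interpolation=cv2.INTER_CUBIC)
    cv2.imwrite('pics/'+fn,o)
def crop(cam,fn,c,scale):
    im=np.load('last_'+cam+'.npz')['im'][:,:,::-1]
    cv2.imwrite('pics/'+fn,cv2.resize(im[c[1]:c[3],c[0]:c[2]],None,fx=scale,fy=scale,interpolation=cv2.INTER_CUBIC))
def world(cam,uv,z):
    d=np.load('last_'+cam+'.npz'); K=d['K'];k1=float(d['k1']);E=d['E']
    out=[]
    for (u,v),zz in zip(np.atleast_2d(uv),np.broadcast_to(z,len(np.atleast_2d(uv)))):
        p=cv2.undistortPoints(np.array([[[u,v]]],float),K,np.array([k1,0,0,0,0.]))[0,0]
        r=E[:3,:3]@np.array([p[0],p[1],1]); o=E[:3,3]
        out.append(o+r*(zz-o[2])/r[2])
    return np.array(out)
def tool(pt):
    "offset (mm, tool axes) of world point from the grasp point"
    s=monitor.get_obs(); M=R.from_rotvec(s['tool_rot']).as_matrix()
    return (M.T@(np.array(pt)-np.array(s['tool_pos']))-[0,0,.155])*1000
E
python3 - <<'E'
from h import *
s=monitor.get_obs(); print(s); print(R.from_rotvec(s['tool_rot']).as_matrix().round(3))
for c in ['top','scene']:
    snap(c,c+'1.png'); ci=eyes.camera_info(c); print(c,ci['extrinsics'].round(3).tolist(),ci['k1'],ci['camera_matrix'].tolist())
E
```

```text
{'t': 0.0, 'q': array([ 1.02097958e+00,  5.33356853e-02,  1.61429375e+00,  2.40609126e-05,
        1.47599255e+00, -1.18999601e-01]), 'dq': array([-0.000107  ,  0.00017204, -0.00041105, -0.00099271,  0.00050016,
        0.00064974]), 'effort': array([ 2.83047648e-04, -3.93656337e+01, -3.70189762e+01, -7.70815041e-05,
        6.67728775e-03, -1.45015076e-05]), 'tool_pos': array([0.26086284, 0.56765913, 0.40347593]), 'tool_rot': array([-6.71360706e-01, -3.06831283e+00,  2.99807569e-03]), 'contact_force': array([-0.0723674 , -1.01494103,  1.01049348]), 'wrist_torque': array([0.02950716, 0.01930959, 0.02383886]), 'grip_force': 0.0, 'opening': 0.08530050855266769}
[[-0.909  0.418 -0.001]
 [ 0.418  0.909 -0.002]
 [ 0.    -0.002 -1.   ]]
top [[0.01, -0.987, 0.162, 0.326], [-1.0, -0.014, -0.022, -0.131], [0.024, -0.161, -0.987, 1.29], [0.0, 0.0, 0.0, 1.0]] -0.027293803886579034 [[422.0643509325638, 0.0, 314.33406948193203], [0.0, 422.0643509325638, 194.9934323431502], [0.0, 0.0, 1.0]]
scene [[0.779, -0.435, 0.451, -0.031], [-0.627, -0.539, 0.563, -0.87], [-0.002, -0.722, -0.692, 0.968], [0.0, 0.0, 0.0, 1.0]] -0.09690368723619065 [[412.2002422261202, 0.0, 321.7138237291166], [0.0, 412.2002422261202, 202.8573348395384], [0.0, 0.0, 1.0]]
```

View pics/top1.png

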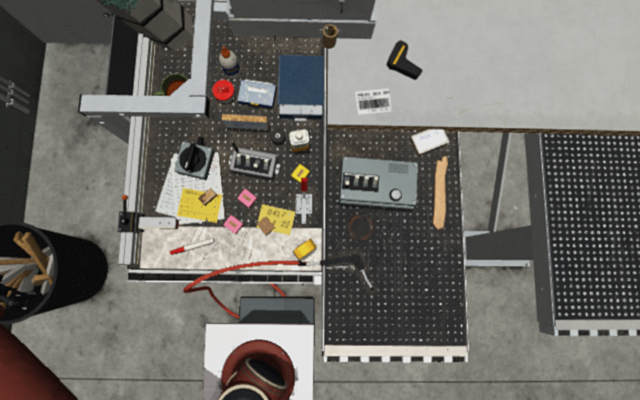

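View pics/scene1.png

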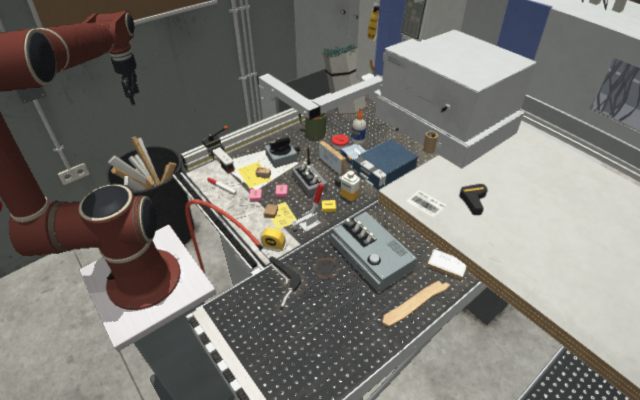

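Top view: isolator at (193,160), receiver (253,160), clamp (303,200), tester (378,182). Brown blocks are at (208,196) and (265,226); the look-alikes are pink at (247,198) and (233,224) and yellow at (300,172). I'll enlarge to confirm these.

Run:
```python
from h import *
crop('top','topc.png',(130,90,330,240),4)
crop('scene','scenec.png',(200,110,400,260),4)
```

```text
(no output)
```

View pics/topc.png

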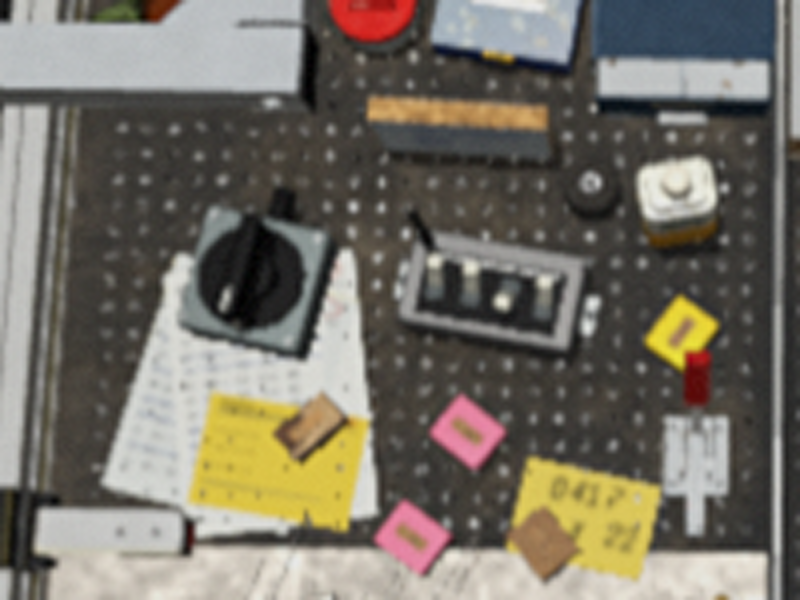

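View pics/scenec.png

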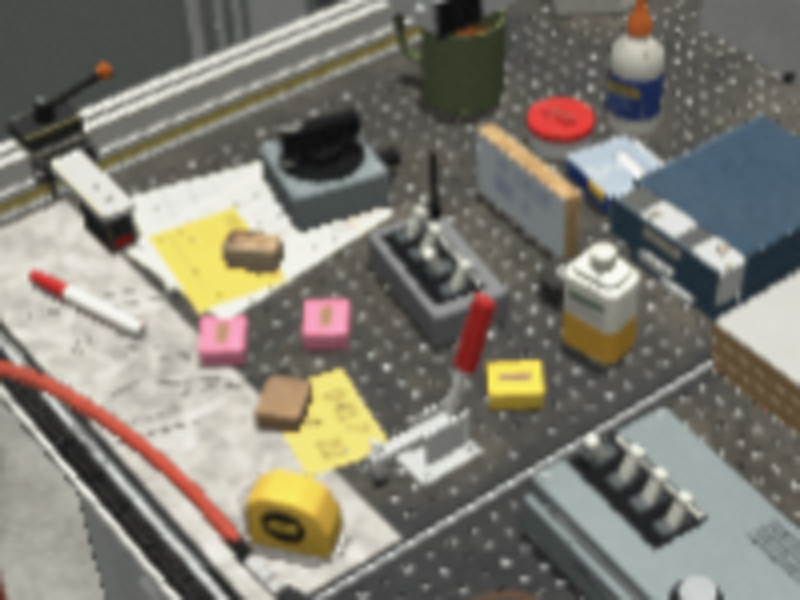

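Run:
```python
from h import *
crop('top','topd.png',(325,90,475,250),3.7)
crop('scene','scened.png',(300,170,480,330),3.7)
a=cv2.imread('pics/topd.png');b=cv2.imread('pics/scened.png')
h=592
c=np.hstack([cv2.resize(a,(390,int(390*160/150))),np.zeros((416,4,3),np.uint8),cv2.resize(b,(400,416))])
cv2.imwrite('pics/both.png',c)
```

```text
(no output)
```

View pics/both.png

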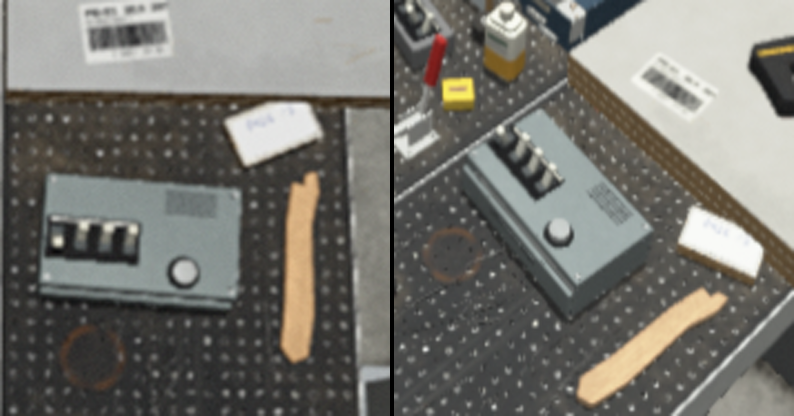

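Run:
```python
from h import *
f=lambda c,s,pts:[(c[0]+x/s,c[1]+y/s) for x,y in pts]
# topc crop: (130,90) scale4 ; both: left 2.6
T=lambda pts:f((130,90),4,pts); B=lambda pts:f((325,90),2.6,pts)
np.set_printoptions(precision=3,suppress=True)
print('slab',world('top',B([(225,122),(308,100),(322,133),(245,166),(235,160)]),.018))
print('tester roof corners TL TR BR BL',world('top',B([(47,174),(241,186),(236,300),(40,288)]),.058))
print('plunger',world('top',B([(184,271)]),.069))
print('lev heads',world('top',B([(57,240),(81,230),(106,232),(131,234)]),.085))
print('stick',world('top',B([(305,172),(295,362)]),.012))
print('iso corners TL TR BR BL',world('top',T([(212,207),(335,243),(306,356),(183,315)]),.044))
print('handle ends',world('top',T([(250,225),(228,312)]),.086))
print('block1',world('top',T([(322,393),(347,412),(303,460),(275,435)]),.028))
print('block2',world('top',T([(546,507),(578,545),(545,580),(510,545)]),.019))
print('recv TL TR BR BL',world('top',T([(425,232),(585,262),(575,350),(402,312)]),.036))
print('bottle',world('top',T([(677,190)]),.09),'clamp grip',world('top',T([(697,365)]),.14),'base',world('top',T([(695,455)]),.0))
print('pinks',world('top',T([(467,432),(412,538)]),.019),'yel',world('top',T([(682,330)]),.019),'tape',world('top',[(304,248)],.06))
```

```text
slab [[ 0.724 -0.463  0.018]
 [ 0.754 -0.566  0.018]
 [ 0.713 -0.582  0.018]
 [ 0.67  -0.486  0.018]
 [ 0.677 -0.474  0.018]]
tester roof corners TL TR BR BL [[ 0.645 -0.243  0.058]
 [ 0.635 -0.469  0.058]
 [ 0.501 -0.46   0.058]
 [ 0.512 -0.235  0.058]]
plunger [[ 0.532 -0.398  0.069]]
lev heads [[ 0.562 -0.252  0.085]
 [ 0.574 -0.279  0.085]
 [ 0.572 -0.307  0.085]
 [ 0.571 -0.336  0.085]]
stick [[ 0.665 -0.561  0.012]
 [ 0.435 -0.54   0.012]]
iso corners TL TR BR BL [[0.689 0.243 0.044]
 [0.662 0.148 0.044]
 [0.574 0.165 0.044]
 [0.604 0.259 0.044]]
handle ends [[0.663 0.201 0.086]
 [0.598 0.214 0.086]]
block1 [[0.549 0.156 0.028]
 [0.535 0.136 0.028]
 [0.498 0.167 0.028]
 [0.517 0.189 0.028]]
block2 [[ 0.466 -0.015  0.019]
 [ 0.437 -0.04   0.019]
 [ 0.411 -0.016  0.019]
 [ 0.437  0.011  0.019]]
recv TL TR BR BL [[ 0.674  0.082  0.036]
 [ 0.652 -0.041  0.036]
 [ 0.584 -0.035  0.036]
 [ 0.611  0.096  0.036]]
bottle [[ 0.694 -0.111  0.09 ]] clamp grip [[ 0.553 -0.128  0.14 ]] base [[ 0.51  -0.127  0.   ]]
pinks [[0.522 0.046 0.019]
 [0.441 0.085 0.019]] yel [[ 0.604 -0.116  0.019]] tape [[ 0.372 -0.13   0.06 ]]
```

Two true blocks: the wooden block at (208,196), 28x50, is block_1, and the brown one at (265,226) is block_2. Pink and yellow are look-alikes, and the white slab at (430,140) is about 105x50 mm, so it is not offcut_e. The receiver reads ON ON OFF ON and the tester OFF ON ON ON. I'm moving over the isolator.

step_arm --commands '[[60, [-489, -176, 0], -10], [60, [-489, -176, 0], -10], [60, [-489, -176, 0], -10], [60, [-489, -176, 0], -10], [60, [-489, -176, 0], -10], [60, [-489, -176, 0], -10], [60, [-489, -176, 0], -10], [60, [-489, -176, 0], -10], [60, [-489, -176, 0], -10], [60, [-489, -176, 0], -10], [60, [-489, -176, 0], -10]]'

```text
t: 1.48
tool_pos: [0.6309, 0.205, 0.4044]
tool_rot: [-0.399, -3.115, -0.0]
contact_force: [-0.6, 0.3, 0.6]
opening: 0.0513
grip_force: 0.0
```

Run:
```python
from h import *
s=monitor.get_obs(); print(s['t'],s['tool_pos'],s['q'],s['contact_force']); print(R.from_rotvec(s['tool_rot']).as_matrix().round(3))
snap('wrist','w1.png'); print(np.load('last_wrist.npz')['E'].round(3))
print(tool([.632,.204,.074]))
```

```text
1.475 [0.63093509 0.20495317 0.40438595] [ 2.01906242e-01  1.42033537e-01  1.51791245e+00  6.03735829e-04
  1.48257274e+00 -1.11412337e+00] [-0.61443267  0.33961589  0.62907716]
[[-0.968  0.252 -0.001]
 [ 0.252  0.968  0.   ]
 [ 0.001  0.    -1.   ]]
[[ 0.252  0.921  0.297  0.554]
 [ 0.968 -0.24  -0.078  0.225]
 [-0.001  0.308 -0.952  0.373]
 [ 0.     0.     0.     1.   ]]
[ -1.69951244  -0.90010739 175.58242038]
```

View pics/w1.png

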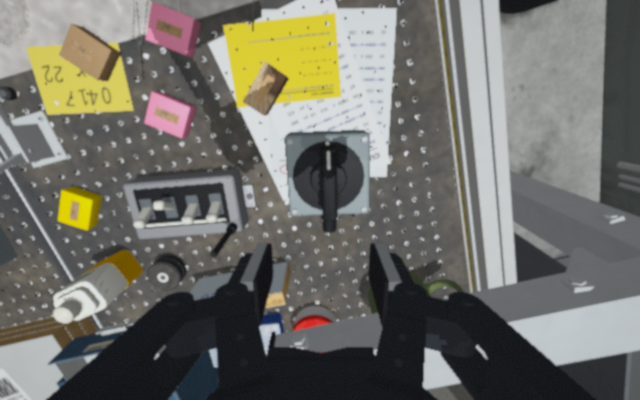

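Wrist view: the isolator box spans (287,133)–(369,215), the bar runs from (328,148) to (330,228), and the receiver is at (185,205).

Run:
```python
from h import *
np.set_printoptions(precision=4,suppress=True)
c=world('wrist',[(287,133),(368,131),(369,213),(290,216)],.044);print(c.mean(0),c)
h=world('wrist',[(327,142),(330,230)],.086);print(h,h.mean(0),np.degrees(np.arctan2(*(h[1]-h[0])[[1,0]])))
print('b1',world('wrist',[(264,62),(288,75),(268,112),(244,98)],.028),'b2',world('wrist',[(75,26),(118,50),(100,78),(60,53)],.019))
d=world('wrist',[(264,62),(288,75),(268,112),(244,98)],.028).mean(0);print(d)
print('recv levers',world('wrist',[(145,217),(157,206),(190,213),(214,212)],.06))
```

```text
[0.6338 0.2137 0.044 ] [[0.5766 0.1814 0.044 ]
 [0.5968 0.2674 0.044 ]
 [0.6908 0.2491 0.044 ]
 [0.6708 0.157  0.044 ]]
[[0.5916 0.2218 0.086 ]
 [0.6818 0.2022 0.086 ]] [0.6367 0.212  0.086 ] -12.25281163240754
b1 [[0.5002 0.1768 0.028 ]
 [0.519  0.1979 0.028 ]
 [0.5502 0.1653 0.028 ]
 [0.5293 0.1441 0.028 ]] b2 [[ 0.4156 -0.007   0.019 ]
 [ 0.4478  0.0264  0.019 ]
 [ 0.4686 -0.0058  0.019 ]
 [ 0.4349 -0.0356  0.019 ]]
[0.5247 0.171  0.028 ]
recv levers [[0.6248 0.0007 0.06  ]
 [0.6159 0.0194 0.06  ]
 [0.6331 0.0519 0.06  ]
 [0.6388 0.0786 0.06  ]]
```

step_arm --commands '[[60, [-1, 6, 60], 0], [60, [-1, 6, 120], 0], [60, [-1, 6, 171], 0], [60, [-1, 6, 171], 0], [10, [-1, 6, 171], 0], [10, [-1, 6, 171], 0], [10, [-1, 6, 171], 0], [10, [-1, 6, 171], 0], [10, [-1, 6, 171], 0]]' --squeeze 25

```text
t: 2.65
tool_pos: [0.6359, 0.2111, 0.2383]
tool_rot: [0.4, 3.108, 0.01]
contact_force: [2.4, 6.4, -0.1]
opening: 0.0155
grip_force: 30.1
```

step_arm --commands '[[10, [0, -2, 0], 10], [10, [0, -2, 0], 20], [10, [0, -2, 0], 30], [10, [0, -2, 0], 40], [10, [0, -2, 0], 50], [10, [0, -2, 0], 60], [10, [0, -2, 0], 70], [10, [0, -2, 0], 80], [10, [0, -2, 0], 83], [10, [0, -2, 0], 83]]'

```text
t: 3.9
tool_pos: [0.6345, 0.2092, 0.2382]
tool_rot: [-2.363, -2.07, -0.01]
contact_force: [-2.5, 6.0, 3.3]
opening: 0.0165
grip_force: 25.0
```

step_arm --commands '[[60, [0, 0, 0], 83], [60, [0, 0, 0], 0], [60, [0, 0, 0], 0], [60, [0, 0, -60], 0], [60, [0, 0, -120], 0], [0, [0, 0, -160], -5], [0, [0, 0, -160], -5], [0, [0, 0, -160], -5]]'

```text
t: 4.9
tool_pos: [0.6336, 0.2073, 0.3941]
tool_rot: [2.275, 2.166, 0.001]
contact_force: [-0.2, 0.1, -0.2]
opening: -0.0002
grip_force: 0.0
```

Run:
```python
from h import *
s=monitor.get_obs(); print(s['q'],R.from_rotvec(s['tool_rot']).as_matrix().round(3))
print(tool([.555,-.33,.24]))
```

```text
[2.04678654e-01 1.55296941e-01 1.52043489e+00 3.09474330e-06
 1.46522513e+00 2.53616410e-01] [[ 0.049  0.999  0.001]
 [ 0.999 -0.049  0.   ]
 [ 0.     0.001 -1.   ]]
[-540.54294661  -52.34626405   -1.0077495 ]
```

step_arm --commands '[[0, [-540, -100, -40], 0], [0, [-540, -100, -40], 0], [0, [-540, -100, -40], 0], [0, [-540, -100, -40], 0], [0, [-540, -100, -40], 0], [0, [-540, -100, -40], 0], [0, [-540, -100, -40], 0], [0, [-540, -100, -40], 0], [0, [-540, -100, -40], 0], [0, [-540, -100, -40], 0], [0, [-540, -100, -40], 0]]'

```text
t: 6.28
tool_pos: [0.5085, -0.327, 0.4319]
tool_rot: [-2.272, -2.165, -0.0]
contact_force: [-0.2, 0.1, 0.1]
opening: -0.0001
grip_force: 0.0
```

Run:
```python
from h import *
s=monitor.get_obs(); print(s['tool_pos'],s['q'])
snap('wrist','w2.png'); print(np.load('last_wrist.npz')['E'].round(3))
snap('top','t2.png')
crop('top','iso2.png',(160,130,240,210),5)
a=cv2.imread('pics/w2.png');b=cv2.imread('pics/iso2.png')
b=cv2.resize(b,(160,160)); c=np.zeros((400,800,3),np.uint8);c[:,:640]=a;c[:160,640:]=b;cv2.imwrite('pics/w2b.png',c)
```

```text
[ 0.50852123 -0.32698128  0.43188318] [-6.94573389e-01 -9.25610812e-03  1.63060913e+00  5.13732668e-04
  1.52344759e+00 -6.46736763e-01]
[[ 0.999 -0.045 -0.018  0.513]
 [-0.048 -0.95  -0.308 -0.247]
 [-0.004  0.308 -0.951  0.401]
 [ 0.     0.     0.     1.   ]]
```

View pics/w2b.png

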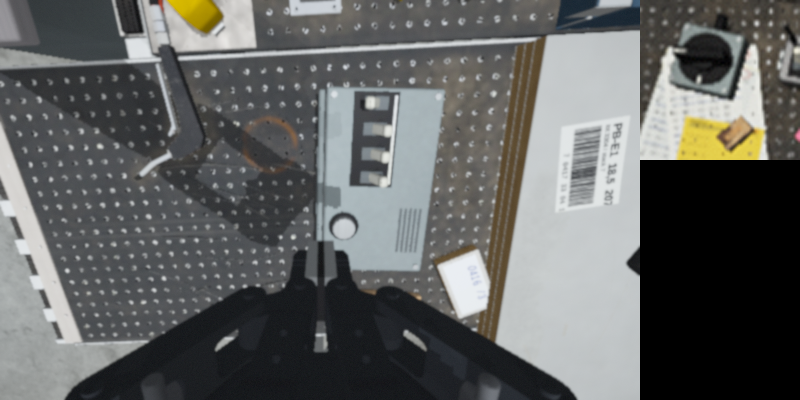

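The isolator is off (bar crosswise). Tester levers: heads at (371,102), (385,130), (385,156), (387,180); plunger at (343,226). The slab at (463,283) has chipboard sides, so I'm measuring it again.

Run:
```python
from h import *
np.set_printoptions(precision=4,suppress=True)
c=world('wrist',[(319,88),(444,90),(420,272),(318,268)],.058);print(c,c.mean(0))
print('pl',world('wrist',[(343,226)],.069))
print('lev',world('wrist',[(371,102),(385,130),(385,156),(387,180)],.084))
for z in (.018,):
  c=world('wrist',[(437,260),(475,247),(490,307),(457,318)],z);print(z,c,np.linalg.norm(np.diff(c,axis=0),axis=1),c.mean(0))
print('stick/ bottle?')
crop('wrist','slab.png',(410,225,510,340),4)
crop('top','slab2.png',(405,120,465,165),6)
a=cv2.imread('pics/slab.png');b=cv2.imread('pics/slab2.png')
c=np.zeros((460,770,3),np.uint8);c[:,:400]=a;c[:270,405:765]=b;cv2.imwrite('pics/slabs.png',c)
```

```text
[[ 0.5104 -0.2333  0.058 ]
 [ 0.646  -0.242   0.058 ]
 [ 0.6326 -0.4681  0.058 ]
 [ 0.498  -0.456   0.058 ]] [ 0.5718 -0.3499  0.058 ]
pl [[ 0.5318 -0.3925  0.069 ]]
lev [[ 0.5628 -0.2503  0.084 ]
 [ 0.5775 -0.2789  0.084 ]
 [ 0.5781 -0.3064  0.084 ]
 [ 0.5808 -0.3332  0.084 ]]
0.018 [[ 0.6701 -0.4749  0.018 ]
 [ 0.7229 -0.4563  0.018 ]
 [ 0.7572 -0.5605  0.018 ]
 [ 0.7086 -0.5789  0.018 ]] [0.0559 0.1098 0.052 ] [ 0.7147 -0.5176  0.018 ]
stick/ bottle?
```

View pics/slabs.png

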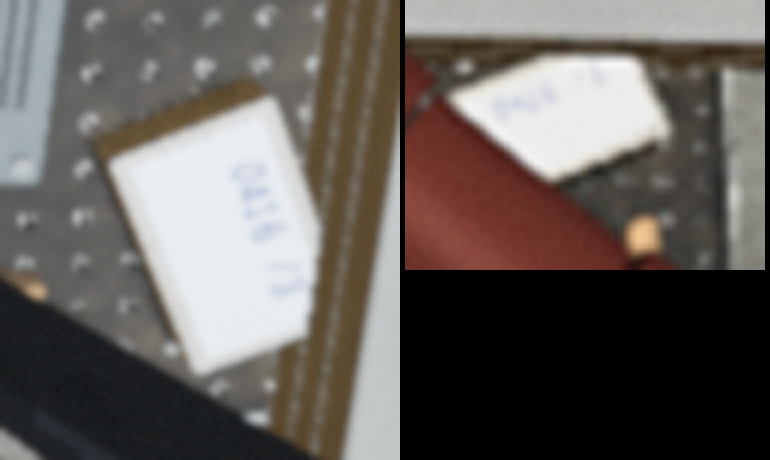

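The slab is 107x55 mm in both views, so it is not the 45x62 offcut_e and I leave it alone. Next is lever 1, pushed to the rear.

step_arm --commands '[[0, [78, 13, 50], 0], [0, [78, 13, 110], 0], [0, [78, 13, 150], 0], [0, [78, 13, 185], 0], [0, [78, 13, 185], 0], [0, [78, 22, 185], 0], [0, [78, 31, 185], 0], [0, [78, 40, 185], 0], [0, [78, 46, 185], 0], [0, [78, 46, 185], 0], [0, [78, 30, 150], 0], [0, [78, 30, 120], 0]]'

```text
t: 7.88
tool_pos: [0.5424, -0.251, 0.3157]
tool_rot: [2.272, 2.167, 0.0]
contact_force: [0.3, -1.2, 0.4]
opening: -0.0002
grip_force: 0.0
```

step_arm --commands '[[0, [-57, 65, 0], 0], [0, [-57, 65, 0], 0], [0, [-57, 67, 35], 0], [0, [-57, 67, 65], 0], [0, [-57, 67, 65], 0], [0, [-57, 58, 65], 0], [0, [-57, 49, 65], 0], [0, [-57, 40, 65], 0], [0, [-57, 34, 65], 0], [0, [-57, 34, 65], 0], [0, [-57, 45, 20], 0], [0, [-57, 10, -80], 0]]'

```text
t: 9.38
tool_pos: [0.5637, -0.3086, 0.3538]
tool_rot: [-2.271, -2.169, 0.0]
contact_force: [0.4, 0.3, 0.0]
opening: 0.0003
grip_force: 0.0
```

step_arm --commands '[[0, [0, -50, -20], 0], [0, [0, -50, -20], 0], [0, [0, -50, -20], 0]]'

```text
t: 9.75
tool_pos: [0.5136, -0.3065, 0.3736]
tool_rot: [2.272, 2.167, 0.001]
contact_force: [-0.3, 1.0, 0.3]
opening: -0.0002
grip_force: 0.0
```

Run:
```python
from h import *
s=monitor.get_obs(); print(s['t'],s['tool_pos'])
snap('wrist','w3.png',(200,20,600,320),2)
print(tool([.530,-.396,.069]))
```

```text
9.75 [ 0.51360376 -0.30654404  0.37359591]
[-88.64457809  20.16386102 148.70431965]
```

View pics/w3.png

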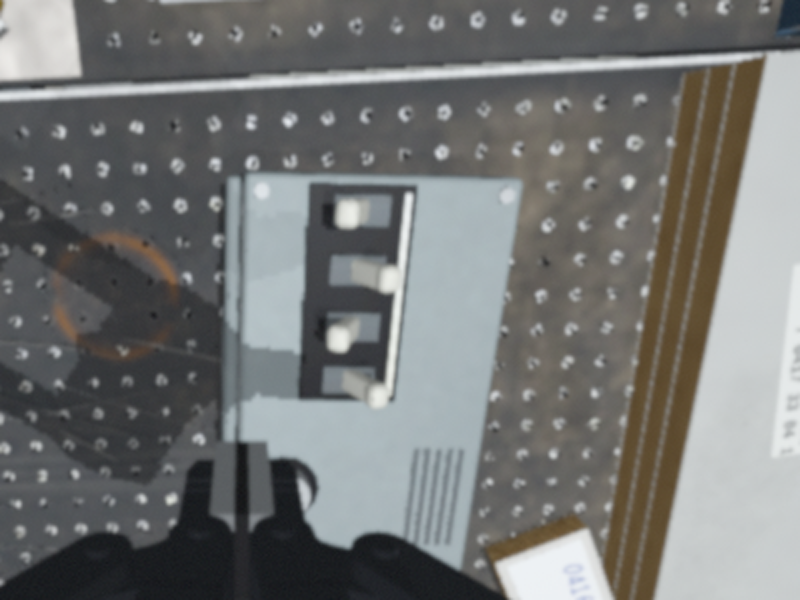

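Lever 3 went over to OFF. Lever 1, with its head at (345,212), was not pushed far enough, so I push again a bit farther.

step_arm --commands '[[0, [57, 6, 50], 0], [0, [57, 6, 100], 0], [0, [57, 6, 128], 0], [0, [57, 15, 128], 0], [0, [57, 25, 128], 0], [0, [57, 35, 128], 0], [0, [57, 43, 128], 0], [0, [57, 48, 128], 0], [0, [57, 53, 128], 0], [0, [57, 53, 128], 0]]'

```text
t: 11.05
tool_pos: [0.5677, -0.2525, 0.2456]
tool_rot: [-2.266, -2.163, 0.012]
contact_force: [-18.1, 0.7, 14.8]
opening: 0.0001
grip_force: 11.4
```

step_arm --commands '[[0, [0, -12, 0], 0], [0, [0, -25, -20], 0], [0, [-50, -29, -40], 0], [0, [-100, -29, -40], 0], [0, [-147, -29, -40], 0], [0, [-147, -29, -20], 0], [0, [-147, -29, -5], 0], [0, [-147, -29, 5], 0], [0, [-147, -29, 11], 0], [0, [-147, -29, 12], 0]]'

```text
t: 12.3
tool_pos: [0.5341, -0.3967, 0.2335]
tool_rot: [-2.271, -2.169, -0.0]
contact_force: [-2.4, 2.4, 5.5]
opening: 0.0001
grip_force: 2.5
```

step_arm --commands '[[0, [0, 0, 0], 0], [0, [0, 0, -50], 0], [0, [0, 0, -110], 0], [0, [0, -40, -140], 0], [100, [90, -40, -140], 0], [100, [90, -40, -140], 0], [100, [90, -40, -140], 0]]'

```text
t: 13.18
tool_pos: [0.4983, -0.3037, 0.3725]
tool_rot: [2.269, 2.172, 0.0]
contact_force: [0.3, 0.3, 0.2]
opening: 0.0544
grip_force: 0.0
```

Run:
```python
from h import *
s=monitor.get_obs(); print(s['t'],s['tool_pos'],s['tool_rot'],s['q'])
snap('wrist','w4.png'); snap('top','t4.png')
crop('top','t4c.png',(150,150,310,250),3.5)
crop('wrist','w4c.png',(180,40,500,260),1.75)
a=cv2.imread('pics/w4c.png')[:, :560];b=cv2.imread('pics/t4c.png')
a=cv2.resize(a,(437,300));b=cv2.resize(b,(560,350))
c=np.zeros((600,790,3),np.uint8);
a=cv2.resize(cv2.imread('pics/w4c.png'),(480,330));b=cv2.resize(b,(432,270))
c[:330,:480]=a;c[330:,:432]=b;cv2.imwrite('pics/w4b.png',c)
```

```text
13.175 [ 0.49834355 -0.30372818  0.37246688] [2.26892248e+00 2.17232617e+00 2.42608369e-06] [-6.74833360e-01 -2.33089386e-02  1.74401965e+00 -5.35457786e-05
  1.42047244e+00 -6.31332593e-01]
```

View pics/w4b.png

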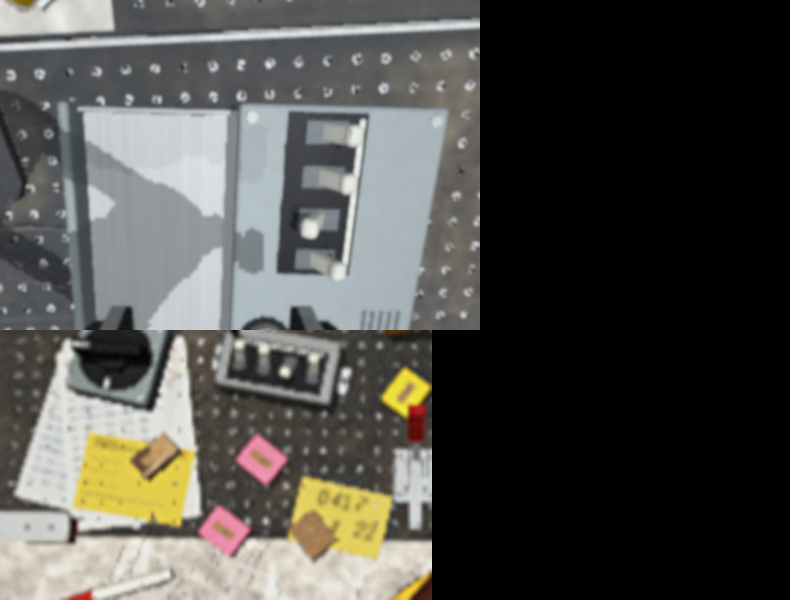

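Code now reads ON ON OFF ON and the tray is out; the floor spans roughly crop (82,112)–(232,330). The blocks have not moved (b1 px (207,197), b2 px (266,226)). I'm going to block 2.

Run:
```python
from h import *
np.set_printoptions(precision=4,suppress=True)
print('floor FL RL',world('wrist',[(180+84/1.5,40+112/1.5),(180+230/1.5,40+114/1.5)],[.008,.008]))
print('panel front top L',world('wrist',[(180+60/1.5,40+104/1.5)],.042))
yaw=-.055;c=np.array([.572,-.351]);Rm=np.array([[np.cos(yaw),-np.sin(yaw)],[np.sin(yaw),np.cos(yaw)]])
for q in (world('wrist',[(180+84/1.5,40+112/1.5),(180+230/1.5,40+114/1.5)],.008),world('wrist',[(180+60/1.5,40+104/1.5)],.042)): print(((q[:,:2]-c)@Rm))
print('b2',tool([.440,-.010,.2]))
# top cam brown segmentation
im=np.load('last_top.npz')['im']; print(im[222:231,261:271].sum(2))
```

```text
floor FL RL [[ 0.4095 -0.2346  0.008 ]
 [ 0.515  -0.2406  0.008 ]]
panel front top L [[ 0.4042 -0.2279  0.042 ]]
[[-0.1686  0.1073]
 [-0.063   0.1071]]
[[-0.1743  0.1136]]
b2 [292.7391 -71.7253  17.236 ]
[[372 382 393 392 379 379 371 368 375 416]
 [373 388 404 408 401 382 372 365 371 375]
 [362 388 384 400 399 382 354 370 379 370]
 [369 387 387 388 378 378 373 374 376 370]
 [376 374 377 378 373 377 379 382 384 380]
 [374 371 373 373 380 388 393 386 374 380]
 [379 369 373 375 373 377 384 376 372 376]
 [426 374 375 376 364 366 388 361 369 361]
 [526 406 380 367 372 374 375 374 358 314]]
```

step_arm --commands '[[100, [293, -72, -20], 0], [100, [293, -72, -20], 0], [100, [293, -72, -20], 0], [100, [293, -72, -20], 0], [100, [293, -72, -20], 0], [100, [293, -72, 0], 10], [100, [293, -72, 0], 20], [100, [293, -72, 0], 30], [100, [293, -72, 0], 40], [100, [293, -72, 0], 47], [100, [293, -72, 0], 47]]'

```text
t: 14.65
tool_pos: [0.4403, -0.0104, 0.3727]
tool_rot: [2.949, 1.083, -0.0]
contact_force: [-0.8, 0.1, -0.3]
opening: 0.0853
grip_force: 0.0
```

```bash
cat >> h.py <<'E'
def seg(guess,z,tol=14,save=None):
    "rect of the block's top face near world guess in a new wrist picture"
    snap('wrist','segtmp.png'); d=np.load('last_wrist.npz'); im=d['im']
    lab=cv2.cvtColor(cv2.GaussianBlur(im,(5,5),0),cv2.COLOR_RGB2LAB).astype(int)
    E=np.linalg.inv(d['E']); p=(E@[guess[0],guess[1],z,1])[:3]
    px=cv2.projectPoints(p.reshape(1,1,3),np.zeros(3),np.zeros(3),d['K'],np.array([float(d['k1']),0,0,0,0]))[0].ravel()
    u,v=px.round().astype(int); ref=np.median(lab[v-4:v+5,u-4:u+5].reshape(-1,3),axis=0)
    m=(np.linalg.norm((lab-ref)*[.6,1.3,1.3],axis=2)<tol).astype(np.uint8)
    m=cv2.morphologyEx(m,cv2.MORPH_OPEN,np.ones((3,3))); m=cv2.morphologyEx(m,cv2.MORPH_CLOSE,np.ones((7,7)))
    n,l,st,ce=cv2.connectedComponentsWithStats(m); k=l[v,u]
    c=max(cv2.findContours((l==k).astype(np.uint8),0,2)[0],key=cv2.contourArea)
    w=world('wrist',c[:,0].astype(float),z)[:,:2]
    (cx,cy),(a,b),ang=cv2.minAreaRect((w*1000).astype(np.float32))
    print('px',px.round(),'ref',ref,'label',k,'centre',round(cx,1),round(cy,1),'sides',round(a,1),round(b,1),'ang of first side',round(ang,1))
    o=im[:,:,::-1].copy(); cv2.drawContours(o,[c],-1,(0,255,0),1); cv2.imwrite('pics/'+(save or 'seg.png'),o)
E
python3 - <<'E'
from h import *
s=monitor.get_obs(); print(s['t'],s['tool_pos'],s['q'],R.from_rotvec(s['tool_rot']).as_matrix().round(3))
seg((.440,-.010),.019,save='s1.png')
E
```

```text
14.65 [ 0.44031449 -0.01040273  0.37267104] [-1.92836491e-01 -3.94765806e-01  2.06007935e+00 -2.50588489e-04
  1.47636570e+00  6.73711644e-01] [[ 0.762  0.647 -0.   ]
 [ 0.647 -0.762 -0.   ]
 [-0.     0.    -1.   ]]
px [320. 175.] ref [164. 133. 150.] label 4 centre 441.4 -9.7 sides 43.5 35.3 ang of first side 39.5
```

View pics/s1.png

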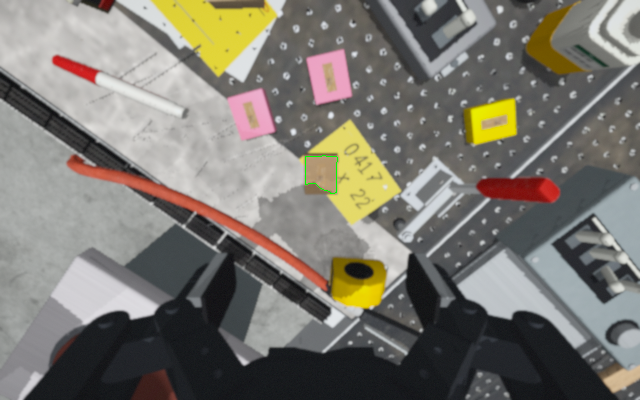

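step_arm --commands '[[75, [1, 0, 60], 0], [75, [1, 0, 120], 0], [75, [1, 0, 170], 0], [75, [1, 0, 197], 0], [75, [1, 0, 197], 0], [20, [1, 0, 197], 0], [20, [1, 0, 197], 0], [20, [1, 0, 197], 0], [20, [1, 0, 197], 0], [20, [1, 0, 197], 0]]' --squeeze 45

```text
t: 15.95
tool_pos: [0.4418, -0.0094, 0.1779]
tool_rot: [2.947, 1.082, 0.006]
contact_force: [-0.2, -0.2, 6.6]
opening: 0.0368
grip_force: 45.9
```

step_arm --commands '[[20, [0, 0, -60], 0], [20, [0, 0, -120], 0], [20, [0, 0, -190], 0], [20, [0, 0, -197], 0]]'

```text
t: 16.45
tool_pos: [0.4413, -0.0092, 0.3788]
tool_rot: [2.944, 1.081, 0.014]
contact_force: [-0.3, 0.2, 0.5]
opening: 0.0366
grip_force: 45.4
```

Run:
```python
from h import *
s=monitor.get_obs(); print(tool([.456+.0025,-.3446+.05,.2177]), s['opening'])
```

```text
[-172.6262613   227.39067974    6.79224002] 0.036609891893015
```

step_arm --commands '[[20, [-173, 227, 0], 0], [20, [-173, 227, 0], 10], [20, [-173, 227, 0], 20], [20, [-173, 227, 0], 30], [20, [-173, 227, 0], 43], [20, [-173, 227, 0], 43], [20, [-173, 227, 60], 43], [20, [-173, 227, 120], 43], [20, [-173, 227, 165], 43], [20, [-173, 227, 180], 43], [20, [-173, 227, 186], 43], [20, [-173, 227, 186], 43]]'

```text
t: 17.95
tool_pos: [0.4562, -0.2947, 0.1882]
tool_rot: [3.139, -0.073, 0.003]
contact_force: [-0.1, -0.2, -1.1]
opening: 0.0368
grip_force: 45.4
```

step_arm --commands '[[20, [0, 0, 2], 0], [60, [0, 0, 2], 0], [60, [0, 0, 2], 0], [60, [0, 0, 0], 0], [60, [0, 0, -60], 0], [60, [0, 0, -120], 0], [60, [0, 0, -190], 0], [60, [0, 0, -200], 0]]'

```text
t: 18.95
tool_pos: [0.4562, -0.2947, 0.3929]
tool_rot: [3.135, -0.073, 0.012]
contact_force: [0.7, -0.1, -0.6]
opening: 0.0515
grip_force: 0.0
```

step_arm --commands '[[80, [45, -464, 0], 0], [80, [45, -464, 0], 0], [80, [45, -464, 0], 0], [80, [45, -464, 0], 0], [80, [45, -464, 0], 10], [80, [45, -464, 0], 20], [80, [45, -464, 0], 30], [80, [45, -464, 0], 42], [80, [45, -464, 0], 42], [80, [45, -464, 0], 42]]'

```text
t: 20.2
tool_pos: [0.5219, 0.1678, 0.3854]
tool_rot: [2.906, -1.191, -0.003]
contact_force: [0.4, 1.0, 0.5]
opening: 0.0686
grip_force: 0.0
```

Run:
```python
from h import *
s=monitor.get_obs(); print(s['t'],s['tool_pos'],s['q'],R.from_rotvec(s['tool_rot']).as_matrix().round(3))
seg((.525,.168),.028,tol=20,save='s2.png')
a=cv2.imread('pics/s2.png'); snap('top','t5.png'); crop('top','t5c.png',(320,160,400,220),4)
b=cv2.imread('pics/t5c.png'); c=np.zeros((560,660,3),np.uint8); c[:320,:640]=a[:320]; c[320:,:320]=b; cv2.imwrite('pics/s2b.png',c)
```

```text
20.2 [0.52186359 0.16776353 0.38536332] [ 1.75275157e-01 -1.17853537e-01  1.81194215e+00 -8.48232019e-05
  1.44978747e+00  2.52411057e+00] [[ 0.712 -0.702 -0.002]
 [-0.702 -0.712 -0.   ]
 [-0.001  0.002 -1.   ]]
px [318. 172.] ref [132. 132. 151.] label 3 centre 519.1 173.2 sides 22.5 28.1 ang of first side 45.9
```

View pics/s2b.png

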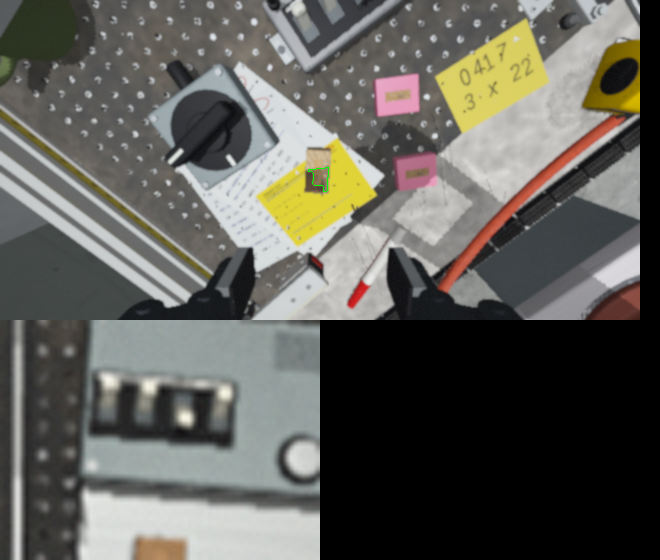

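The block shows at (306–330, 148–192), half in shadow, so I use its corners. Block 2 is in the tray.

Run:
```python
from h import *
w=world('wrist',[(307,148),(330,148),(328.5,192),(306,192)],.028);print(w.round(4),w.mean(0),tool(w.mean(0)))
```

```text
[[0.5528 0.157  0.028 ]
 [0.5351 0.139  0.028 ]
 [0.4999 0.1754 0.028 ]
 [0.5181 0.1939 0.028 ]] [0.52647885 0.16631767 0.028     ] [  3.88518942  -3.13632149 202.83431548]
```

step_arm --commands '[[80, [4, -3, 60], 0], [80, [4, -3, 120], 0], [80, [4, -3, 180], 0], [80, [4, -3, 207], 0], [80, [4, -3, 207], 0], [10, [4, -3, 207], 0], [10, [4, -3, 207], 0], [10, [4, -3, 207], 0], [10, [4, -3, 207], 0], [10, [4, -3, 207], 0], [10, [4, -3, 207], 0]]'

```text
t: 21.68
tool_pos: [0.5285, 0.1668, 0.1823]
tool_rot: [-2.904, 1.193, -0.006]
contact_force: [0.2, 0.0, 7.1]
opening: 0.0273
grip_force: 45.3
```

step_arm --commands '[[10, [0, 0, -60], 0], [10, [0, 0, -120], 0], [10, [0, 0, -190], 0], [10, [0, 0, -200], 0]]'

```text
t: 22.18
tool_pos: [0.5279, 0.1668, 0.3862]
tool_rot: [-2.901, 1.192, -0.013]
contact_force: [-0.5, 0.4, 0.1]
opening: 0.0271
grip_force: 44.4
```

Run:
```python
from h import *
s=monitor.get_obs(); print(tool([.456-.0025,-.3446-.045,.2177]), s['opening'],s['q'])
```

```text
[337.25288773 449.3771302   11.76895635] 0.02705860274778402 [ 1.71615992e-01 -1.08244350e-01  1.80175979e+00 -6.62900684e-06
  1.43799466e+00  2.52197835e+00]
```

step_arm --commands '[[10, [337, 449, 0], 0], [10, [337, 449, 0], 0], [10, [337, 449, 0], 0], [10, [337, 449, 0], 0], [10, [337, 449, 0], 0], [10, [337, 449, 0], -10], [10, [337, 449, 0], -20], [10, [337, 449, 0], -30], [10, [337, 449, 0], -42], [10, [337, 449, 0], -42], [10, [337, 449, 0], -42]]'

```text
t: 23.55
tool_pos: [0.4507, -0.3897, 0.3786]
tool_rot: [-3.139, 0.077, 0.002]
contact_force: [0.3, 0.3, -0.0]
opening: 0.0272
grip_force: 44.4
```

step_arm --commands '[[10, [0, 0, 60], 0], [10, [0, 0, 120], 0], [10, [0, 0, 170], 0], [10, [0, 0, 188], 0], [10, [0, 0, 193], 0], [10, [0, 0, 195], 0]]'

```text
t: 24.3
tool_pos: [0.4534, -0.3884, 0.1894]
tool_rot: [-3.138, 0.073, -0.005]
contact_force: [-1.6, 12.8, 24.1]
opening: 0.0273
grip_force: 47.4
```

step_arm --commands '[[10, [0, 0, -4], 0], [50, [0, 0, -4], 0], [50, [0, 0, -4], 0], [50, [0, 0, -10], 0], [50, [0, 0, -60], 0], [50, [0, 0, -120], 0], [50, [-50, 0, -140], 0], [50, [-50, -45, -140], 0], [50, [-50, -45, -140], 0], [50, [-50, -45, -140], 0]]'

```text
t: 25.55
tool_pos: [0.4032, -0.3425, 0.3248]
tool_rot: [3.14, -0.073, 0.0]
contact_force: [-0.9, 0.1, -0.5]
opening: 0.0424
grip_force: 0.0
```

Run:
```python
from h import *
s=monitor.get_obs(); print(s['t'],s['tool_pos'],s['q'],R.from_rotvec(s['tool_rot']).as_matrix().round(3),s['opening'])
snap('wrist','w6.png'); snap('top','t6.png')
crop('top','t6c.png',(150,100,310,250),2.5)
a=cv2.imread('pics/w6.png');b=cv2.resize(cv2.imread('pics/t6c.png'),(293,275))
a=cv2.resize(a,(500,312));c=np.zeros((590,500,3),np.uint8);c[:312]=a;c[315:,:293]=b;cv2.imwrite('pics/w6b.png',c)
```

```text
25.55 [ 0.40320875 -0.34252334  0.32482738] [-8.44860768e-01 -1.14870428e-01  1.91293959e+00 -2.69844120e-04
  1.34304861e+00  7.72555817e-01] [[ 0.999 -0.047  0.   ]
 [-0.047 -0.999 -0.001]
 [ 0.     0.001 -1.   ]] 0.04243022452820601
```

View pics/w6b.png

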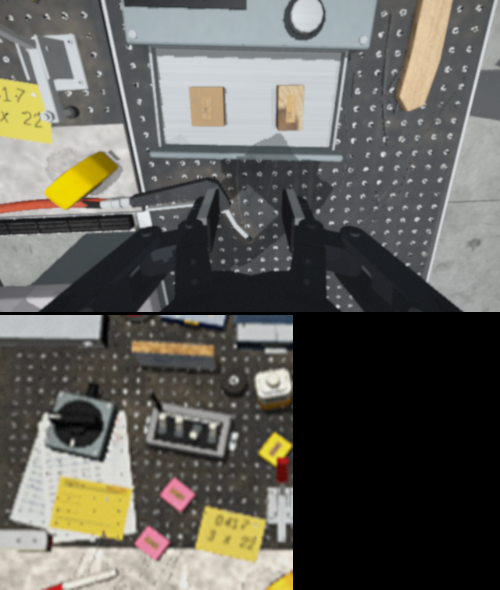

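Both blocks lie flat in the tray at (208,106) and (291,107), and no others remain on the table. I'm checking the nozzle's clearance before pushing.

Run:
```python
from h import *
k=1.28
print(world('wrist',[(220*k,185*k),(225*k,205*k),(247*k,236*k)],.02).round(3))
print('panel top edge L/R',world('wrist',[(150*k,156*k),(340*k,154*k)],.042).round(3))
print(tool([.368,-.341,.035]))
```

```text
[[ 0.353 -0.301  0.02 ]
 [ 0.323 -0.305  0.02 ]
 [ 0.273 -0.332  0.02 ]]
panel top edge L/R [[ 0.404 -0.227  0.042]
 [ 0.396 -0.445  0.042]]
[-35.31573398  -0.29021582 134.64446609]
```

step_arm --commands '[[0, [-27, 14, 0], 0], [0, [-27, 14, 60], 0], [0, [-27, 14, 110], 0], [0, [-27, 14, 132], 0], [0, [-27, 14, 132], 0], [0, [-15, 14, 132], 0], [0, [0, 14, 132], 0], [0, [18, 14, 132], 0], [0, [36, 14, 132], 0], [0, [54, 14, 132], 0], [0, [72, 14, 132], 0], [0, [88, 14, 132], 0]]'

```text
t: 27.15
tool_pos: [0.4912, -0.3609, 0.1932]
tool_rot: [3.14, -0.072, -0.005]
contact_force: [-4.6, -3.0, 1.4]
opening: -0.0002
grip_force: 2.0
```

step_arm --commands '[[0, [4, 0, 0], 0], [0, [8, 0, 0], 0], [0, [12, 0, 0], 0], [0, [12, 0, 0], 0]]'

```text
t: 27.65
tool_pos: [0.4983, -0.3616, 0.1933]
tool_rot: [-3.137, 0.071, 0.034]
contact_force: [-36.5, 1.5, 25.8]
opening: -0.0001
grip_force: 18.8
```

step_arm --commands '[[0, [-6, 0, 0], 0], [0, [-30, 0, 0], 0], [0, [-50, 0, -40], 0], [0, [-50, 0, -100], 0], [0, [-50, 0, -160], 0], [0, [-50, 0, -210], 0], [0, [-50, -60, -210], 0], [0, [-50, -120, -210], 0], [0, [-50, -200, -210], 0], [0, [-50, -200, -210], 0], [0, [-50, -200, -210], 0]]'

```text
t: 29.02
tool_pos: [0.4623, -0.1579, 0.403]
tool_rot: [-3.141, 0.07, -0.002]
contact_force: [-0.0, -0.5, 0.3]
opening: -0.0
grip_force: 0.0
```

Run:
```python
from h import *
s=monitor.get_obs(); print(s['t'],s['tool_pos'],s['q'],R.from_rotvec(s['tool_rot']).as_matrix().round(3))
print(tool([.634,.210,.25]))
snap('top','t7.png',(130,100,480,300),2.2)
```

```text
29.025 [ 0.46232435 -0.15793233  0.40298926] [-4.81799890e-01 -2.82589060e-01  1.92384185e+00  7.16465776e-04
  1.49915959e+00  1.13322375e+00] [[ 0.999 -0.044  0.001]
 [-0.044 -0.999  0.   ]
 [ 0.001 -0.    -1.   ]]
[ 155.01126977 -375.1481737    -1.7427044 ]
```

View pics/t7.png

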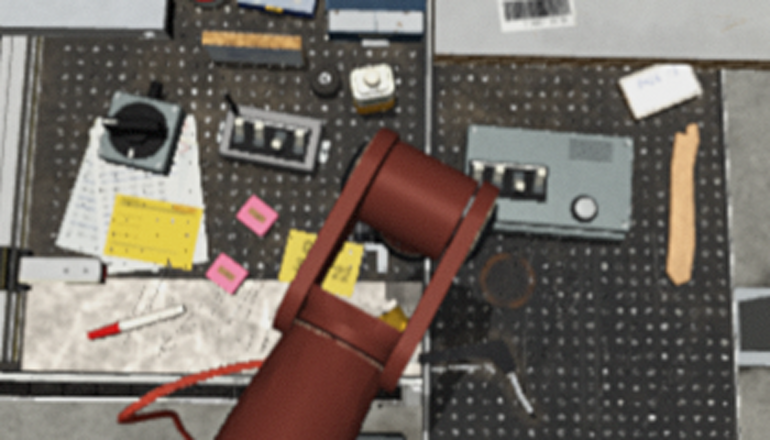

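Tray is flush home and the levers match; the push stick, bottle and tape look unmoved. I'm turning the isolator back on.

step_arm --commands '[[60, [155, -375, 0], 0], [60, [155, -375, 0], -10], [60, [155, -375, 0], -20], [60, [155, -375, 0], -30], [60, [155, -375, 0], -40], [60, [155, -375, 0], -50], [60, [155, -375, 0], -60], [60, [155, -375, 0], -70], [60, [155, -375, 0], -80], [60, [155, -375, 0], -87], [60, [155, -375, 0], -87], [60, [155, -375, 0], -87]]'

```text
t: 30.58
tool_pos: [0.6349, 0.2074, 0.4023]
tool_rot: [-2.332, -2.105, 0.0]
contact_force: [1.0, -1.1, 0.3]
opening: 0.0513
grip_force: 0.0
```

step_arm --commands '[[60, [0, 0, 60], 0], [60, [0, 0, 120], 0], [60, [0, 0, 166], 0], [60, [0, 0, 166], 0], [10, [0, 0, 166], 0], [10, [0, 0, 166], 0], [10, [0, 0, 166], 0], [10, [0, 0, 166], 0], [10, [0, 0, 166], 0]]' --squeeze 25

```text
t: 31.7
tool_pos: [0.6348, 0.2089, 0.2406]
tool_rot: [2.327, 2.109, 0.004]
contact_force: [-4.3, -0.1, 5.5]
opening: 0.0161
grip_force: 24.5
```

step_arm --commands '[[10, [0, 0, 0], -10], [10, [0, 0, 0], -20], [10, [0, 0, 0], -30], [10, [0, 0, 0], -40], [10, [0, 0, 0], -50], [10, [0, 0, 0], -60], [10, [0, 0, 0], -70], [10, [0, 0, 0], -80], [10, [0, 0, 0], -83], [10, [0, 0, 0], -83]]'

```text
t: 32.95
tool_pos: [0.6364, 0.2105, 0.2407]
tool_rot: [0.346, 3.111, 0.013]
contact_force: [9.2, 8.7, -4.3]
opening: 0.0156
grip_force: 24.5
```

step_arm --commands '[[60, [0, 0, 0], 0.5], [60, [0, 0, 0], 0], [60, [0, 0, 0], 0], [60, [0, 0, -60], 0], [60, [0, 0, -120], 0], [60, [0, 0, -160], 0], [60, [0, 0, -160], 0], [60, [0, 0, -160], 0]]'

```text
t: 33.95
tool_pos: [0.6339, 0.2082, 0.3959]
tool_rot: [-0.347, -3.121, 0.001]
contact_force: [-0.9, 0.4, -0.6]
opening: 0.0516
grip_force: 0.0
```

Run:
```python
from h import *
s=monitor.get_obs(); print(s['t'],s['tool_pos'],s['contact_force'],s['opening'])
snap('wrist','w8.png')
im=np.load('last_wrist.npz')['im']
# bar: white stripe / dark bar direction, as numbers: coarse brightness map near isolator
d=np.load('last_wrist.npz');E=np.linalg.inv(d['E'])
for ang in range(-110,5,8):
    a=np.radians(ang); v=[]
    for sgn in (1,-1):
      for r in (.037,.048):
        P=np.array([.634+sgn*r*np.cos(a),.210+sgn*r*np.sin(a),.086,1]);p=(E@P)[:3]
        u=cv2.projectPoints(p.reshape(1,1,3),np.zeros(3),np.zeros(3),d['K'],np.array([float(d['k1']),0,0,0,0]))[0].ravel().astype(int)
        v.append(int(im[u[1],u[0]].mean()))
    print(ang,v)
```

```text
33.95 [0.63393806 0.20821044 0.39594078] [-0.86109761  0.40764507 -0.55650978] 0.051587689659560794
-110 [152, 220, 159, 95]
-102 [149, 204, 118, 94]
-94 [158, 132, 82, 150]
-86 [168, 120, 66, 217]
-78 [170, 121, 66, 178]
-70 [169, 117, 68, 158]
-62 [169, 145, 68, 159]
-54 [167, 98, 29, 159]
-46 [135, 90, 28, 150]
-38 [93, 126, 26, 96]
-30 [102, 93, 23, 124]
-22 [78, 91, 30, 151]
-14 [39, 41, 23, 98]
-6 [45, 41, 26, 99]
2 [65, 99, 26, 101]
```

Run:
```python
from h import *
a=cv2.imread('pics/w1.png',0)[128:235,282:374];b=cv2.imread('pics/w8.png',0)
M=lambda t:cv2.minMaxLoc(cv2.matchTemplate(b,t,cv2.TM_CCOEFF_NORMED))[1::2]
print(M(a))
t=a[22:100,20:72]
for g in range(-30,31,5):
    r=cv2.warpAffine(a,cv2.getRotationMatrix2D((46,50),g,1),a.shape[::-1])[25:85,18:76]; print(g,M(r))
```

```text
(0.9444285035133362, (279, 128))
-30 (0.6230536699295044, (159, 299))
-25 (0.6288961172103882, (159, 299))
-20 (0.6968411803245544, (294, 154))
-15 (0.7979874610900879, (295, 154))
-10 (0.8892881274223328, (296, 154))
-5 (0.9602482318878174, (296, 154))
0 (0.9758301973342896, (297, 154))
5 (0.9126884937286377, (298, 154))
10 (0.8248525857925415, (299, 154))
15 (0.7272460460662842, (300, 154))
20 (0.6644026637077332, (425, 298))
25 (0.6556794047355652, (425, 298))
30 (0.6147454380989075, (425, 299))
```

The handle is back at its starting ON position, within about 3°, and the gripper is open and clear. Handing in.

```bash
python3 -c "
from station import finish_job
print(finish_job())"
```

```text
the job is handed in; nothing more can be done
None
```

I handed the job in at about 34 s: the isolator was turned off and back on, the tester levers match the receiver (ON ON OFF ON), both test blocks I found (`test_block_1` and `test_block_2`) are in the tray, and the tray is pushed home. I saw no `test_block_0` or `offcut_e`, and I left the white-topped chipboard slab behind the tester where it was because it measured about 107 x 55 mm, not 45 x 62.

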